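# Bring the red pulley under the depth stop and lock the stop

### The arm

A 7-joint arm with a two-finger parallel gripper is mounted at the origin on the work surface. World frame = base frame: x ahead of the robot, y to its left, z up, the work surface at z = 0. Lengths are in m, angles in rad, forces in N, time in s.
With the tool pointing down it reaches from about 0.4 to 0.85 m from the base axis. Payload 10.4 kg.
Tool frame: the origin (TCP) lies at the very end of the fingers, on their centre line; the grasp point (between the pads) lies 19 mm behind it; z points along the fingers, y is the direction in which the jaws open and shut (so a half turn about z gives the same grasp; the last joint's range is limited). The gripper opens to 85 mm and grips with 20 to 120 N. Pads are 22 mm wide; open, the fingers measure 114 mm over their backs; the gripper's body (76 mm by 85 mm) begins 54 mm behind the grasp point. The pads swing forward as they close: fully open they stand 13 mm farther back than shut.
Start: joints at [-1.195, 0.332, -0.065, 1.46, 0.022, 1.35, -0.088], TCP at [0.243, 0.576, 0.231] pointing down, gripper open.
Joint ranges: [-2.6, 2.6], [-0.5, 2.12], [-1.47, 1.34], [0.16, 2.42], [-1.27, 4.41], [0.06, 2.06], [-2.6, 2.6]. Speed limits (rad/s): [2.22, 2.22, 2.79, 2.79, 3.14, 3.14, 3.14].

### API

Orientations are given as a unit quaternion [x, y, z, w].
In Python, from workcell import get_obs, camera, camera_info, hand_in gives the robot as it stands.
- The arm moves only by the tool move_arm, never from a script. Its argument "moves" is a list of rows, each a list of 3 entries, a list of its own where there are three numbers: the shift along the tool's x, y, z in units of 25 mm (1.0 is 25 mm), then the turn, a rotation vector about the tool's x, y, z in degrees, then the opening, from 0 (shut) to 1 (fully open). A call has 1 to 5 rows; each row shifts and turns the commanded pose from where the row before left it, along the tool's axes as they then stand; what a row does not reach is not made up. A row lasts 1/8 s, in which the tool goes at most 62.5 mm and 10.7 degrees, less where a joint would pass 70% of its speed; a pose out of reach is approached as far as the arm can. A call is refused whole if a number of a shift passes 1 or a number of a turn 10.7, either way. A call with a gripper value outside its range is refused whole. The fingers move at their own pace and stop on an object; "squeeze" is the grip in N (left out, the last holds). Time passes only in rows, so rows that do not move let the fingers close. It gives the time, the measured TCP pose, the force and the opening at its end, in the units of the state.
- get_obs(): the state, without advancing time (a new reading comes with each control period).
- camera(name): name is "scene" or "top" or "wrist"; returns the picture (420x560x3 uint8, red, green, blue); there is no depth.
- camera_info(name): a dict with "fx", "fy", "cx", "cy" (pixels), "D" ([k1, k2, p1, p2, k3] as OpenCV has them; the pictures are not rectified), "origin" and "rotation" of the camera in the world. Camera axes: x right, y down, z forward; pixel columns grow to the right and rows downward; lengths in m; the calibration is good to about 2 mm. A picture is of the moment at which its call begins: read the wrist's pose just before it. camera_info takes no time and is no camera call; for the wrist camera it gives the pose at the moment of the call.
- hand_in(): hands the job in, once; it reports no verdict.
The state is a dict: "clock": time; "joint_pos": joint angles; "joint_velocities": joint speeds; "tau": joint torques, N m; "position": TCP position; "ee_rot": TCP orientation; "ft_force": force on the tool from outside, world axes, zero at the start; "torque": the same for the moment, N m; "grip_width": opening from 0.0 (shut) to 1.0 (fully open).
Only numpy, scipy, OpenCV 4.12 (cv2) and the standard library are available. Lean on these libraries where they do the work, as an engineer would, in place of code of your own. Each camera call takes 0.05 s, during which the arm holds its last target. There are 200 camera calls.

### The job

Turn the turntable until the red pulley sits centred under the depth-stop rod, then press the rod down gently until it rests on the steel bush in the middle of that pulley. With the rod still resting there, swing the orange clamp lever fully home to lock it; leave the other things on the bench alone.

Things in the scene. Friction and masses are not known exactly. Their poses are not given: they have to be found in the camera images.
- fixture: blue-grey base plate 330 x 420 x 16 mm, fixed to the bench, turned -11 to 29 deg. Origin: on the bench, on the turntable's axis; z up. At its +y end stands a column (axis at y = 215 mm, 34 mm thick); from its head (163 to 197 mm above the bench) an arm, 34 to 44 mm wide, reaches back over the turntable to the stop rod at y = 75 mm.
- turntable (a joint): turntable angle (rad), anticlockwise from above positive; turns through several turns with slight friction (about 2 N at a peg) and stays where it is left. 0 (or a full turn, 6.283) puts the red pulley's centre on the fixture's +y axis, right under the rod.
- axis_top (a point): centre of the turntable's upper face, 48 mm above the bench; disc 304 mm across. Six black upright pegs for pushing, 16 mm thick, tops 90 mm above the bench, stand every 60 deg on a 140 mm radius, one straight outboard of the red pulley. Three pulleys at 75 mm radius, 120 deg apart, reach out to 120 mm from the axis and at most 103 mm above the bench.
- red_pulley: red V-belt pulley, 90 mm across, 28 mm thick, fixed on the turntable; origin at the centre of its underside. A steel bush, 36 mm across, flat on top, is pressed part-way into its middle: its top stands 30 to 55 mm above the origin, different each time and not measured. It cannot be moved by hand. The two other pulleys, dark iron and brown, are alike.
- depth_rod: steel stop rod, 12 mm thick, 140 mm long, upright; origin at the centre of its lower tip. Slides up and down in the stand's arm, stays at any height (moving it down takes about 3 N), lowest tip height 70 mm above the bench. Starts with its tip 135 to 150 mm above the bench.
- cap_top (a point): centre of the top face of the yellow press cap on the rod, 36 mm across, 162 mm above the rod's tip. The cap is sprung: it sinks up to 8 mm at about 1.5 N per mm. Pressed with about 3 N the rod slides down; once the rod has met the bush the force on the cap rises further, to about 12 N when the cap is fully sunk, then steeply.
- clamp (a joint): clamp lever angle (rad): 0 fully open, 1.5 fully home against its stop (locked). Starts at 0 to 0.2. Turns clockwise seen from above about the column's axis, needs about 2.5 N at the knob, stays where it is left. At 0 the lever points along the fixture's -x, at 1.5 nearly along its +y.
- clamp_knob (a point): centre of the top of the orange upright knob on the end of the clamp lever: 22 mm thick, 36 mm high (209 to 245 mm above the bench), 70 mm from the column axis. Push it sideways.
- clamp_axis (a point): the clamp lever's turning axis (upright), at the top of the lever's hub, 217 mm above the bench.
- oil_bottle: yellow oil bottle with a red cap, 68 mm in diameter, 190 mm tall, standing loose on the bench; origin at the centre of its underside. To be left alone.
- grease_tin: green grease tin with a steel lid, 94 mm in diameter, 85 mm tall, loose on the bench; origin at the centre of its underside. To be left alone.
- hub_block: brown cast block, 120 x 70 x 50 mm, loose on the bench; origin at the centre of its underside. To be left alone.

How it is judged:
On the way, in this order (a step that is already met when the one before it is completed fails the run):
1. the turntable is at rest with the red pulley's centre within 6 mm of the rod's line, the rod not yet touching it (horizontal distance between red_pulley and depth_rod below 0.006 m and velocity of joint turntable between -0.05 and 0.05 rad/s and contact force between depth_rod and red_pulley below 0.1 N), for 0.2 s.
2. the rod's tip rests on the red pulley's bush (horizontal distance between red_pulley and depth_rod below 0.006 m and contact force between depth_rod and red_pulley above 0.4 N), for 0.2 s.
3. the clamp lever is home (1.35 rad or more) with the rod resting on the bush (value of joint clamp above 1.35 rad and contact force between depth_rod and red_pulley above 0.4 N), for 0.2 s.
At the end, for the whole second after the job is handed in: The turntable is at rest with the red pulley's centre within 6 mm of the rod's line, the rod's tip rests on its bush (contact force above 0.4 N) and the clamp lever is at 1.35 rad or more (all of step 3 and horizontal distance between red_pulley and depth_rod below 0.006 m and velocity of joint turntable between -0.05 and 0.05 rad/s); the robot touches nothing.
It fails at once if the rod is pressed on the red pulley with more than 25 N (contact force between depth_rod and red_pulley above 25 N).
It fails at once if the clamp lever is swung past half way before the rod rests on the bush (value of joint clamp above 0.75 rad and contact force between depth_rod and red_pulley below 0.1 N).
It fails at once if a bystander (bottle, tin or block) is moved more than 20 mm (distance of any of oil_bottle, grease_tin, hub_block from where it was at the start of the episode above 0.02 m).
It also fails if it takes over 72 s, if anything falls off the work surface, if the arm or the gripper's body presses on something with over 40 N, if the wrist force passes 120 N, or if a joint passes its speed limit or range.

## Working session

There is one attempt and no reset: what is moved stays moved. The work goes in short steps, Python scripts to look and compute and a tool call to move; the robot and the scene stay as the last step left them, time stands still between calls to the robot, and variables do not carry over. Pictures are saved under pics/ and viewed, about 8 in all and at most 12, crops included, and the job is handed in when it is done.

Besides the shell and the picture viewer there is one more tool, called by a JSON object that holds its "api" and its "payload", one argument or row to a line. move_arm: Moves the arm, as the interface text tells. Its arguments: {"type":"object","properties":{"moves":{"type":"array","items":{"type":"array"}},"squeeze":{"type":"number"}},"required":["moves"]}

```bash
mkdir -p pics; ls; python3 - <<'E'
from workcell import *
import cv2, numpy as np
o=get_obs(); print(o['clock'],o['position'],o['ee_rot'],o['ft_force'])
for n in ("scene","top"):
    cv2.imwrite(f"pics/{n}0.png",camera(n)[:,:,::-1]); i=camera_info(n); print(n,i)
E
```

```text
pics
0.0 [0.24255745 0.57562046 0.23052907] [ 1.98066214e-01  9.80188399e-01 -6.84253742e-04 -9.92397963e-05] [-0.24818512 -0.76702807  0.4314443 ]
scene {'fx': 533.7110902727624, 'fy': 533.7110902727624, 'cx': 272.0703220841349, 'cy': 201.3944468561355, 'D': array([-0.1927989,  0.       ,  0.       ,  0.       ,  0.       ]), 'origin': array([1.68420302, 0.16965769, 1.30712342]), 'rotation': array([ 0.60313195,  0.68604465, -0.31281299, -0.2602357 ])}
top {'fx': 464.915549475542, 'fy': 464.915549475542, 'cx': 270.92755597446984, 'cy': 214.58673114604034, 'D': array([-0.11592705,  0.        ,  0.        ,  0.        ,  0.        ]), 'origin': array([ 0.2003019 , -0.02872777,  1.50973444]), 'rotation': array([ 0.70681073, -0.70078539,  0.0619538 , -0.07402807])}
```

View pics/scene0.png

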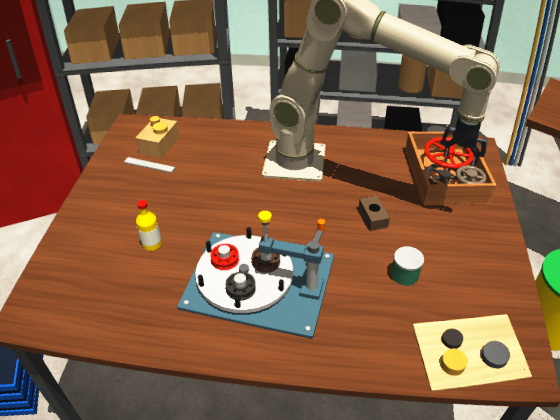

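View pics/top0.png

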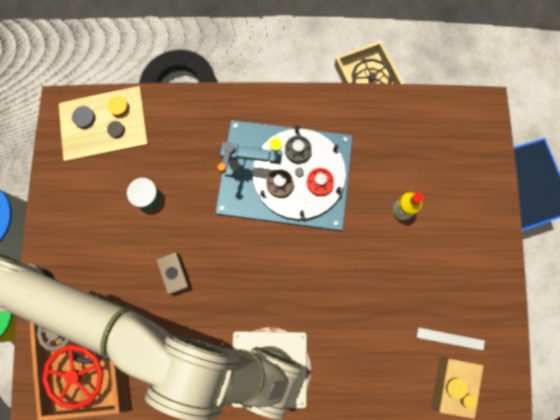

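```bash
cat > h.py <<'E'
import numpy as np, cv2
from workcell import *
from scipy.spatial.transform import Rotation as R
def KD(i): return np.array([[i['fx'],0,i['cx']],[0,i['fy'],i['cy']],[0,0,1]]),i['D']
def proj(i,P):
    r=R.from_quat(i['rotation']).as_matrix().T
    return cv2.projectPoints(np.atleast_2d(P).astype(float),r,-r@i['origin'],*KD(i))[0][:,0]
def ray(i,uv):
    n=cv2.undistortPoints(np.array(uv,float).reshape(-1,1,2),*KD(i))[:,0]
    return R.from_quat(i['rotation']).apply(np.c_[n,np.ones(len(n))])
def onz(i,uv,z):
    d=ray(i,uv); return i['origin']+d*((z-i['origin'][2])/d[:,2])[:,None]
E
python3 - <<'E'
from h import *
a=cv2.imread('pics/top0.png')[110:240,205:365]; b=cv2.imread('pics/scene0.png')[195:335,175:345]
a=cv2.resize(a,(640,520),interpolation=cv2.INTER_CUBIC); b=cv2.resize(b,(680,560),interpolation=cv2.INTER_CUBIC)
cv2.imwrite('pics/a.png',a); cv2.imwrite('pics/b.png',b)
E
```

```text
(no output)
```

View pics/a.png

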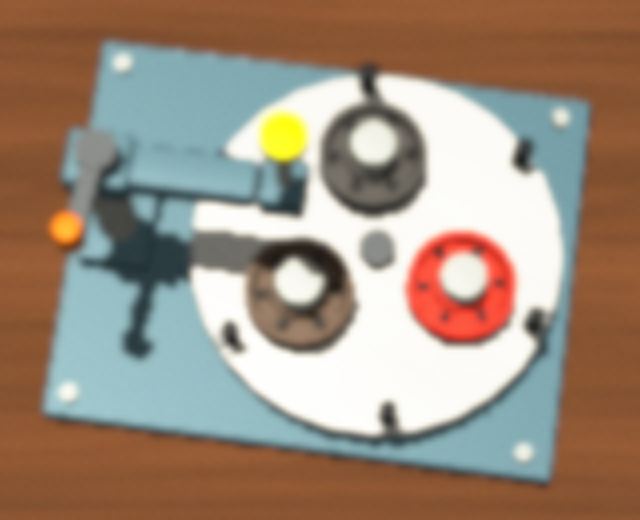

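View pics/b.png

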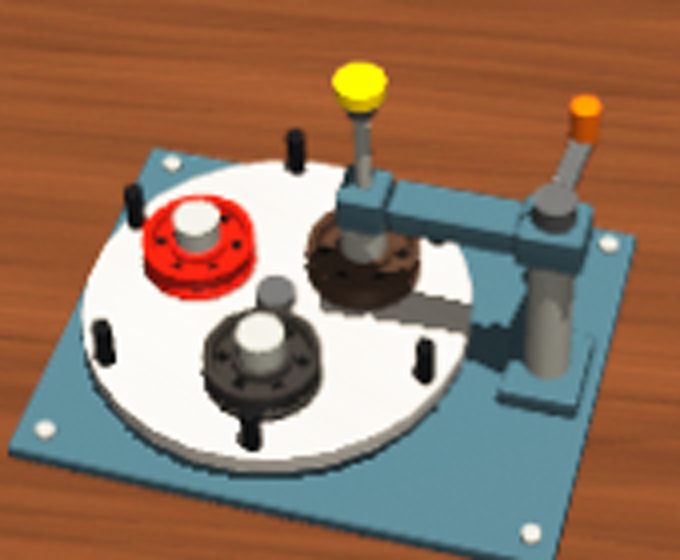

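```bash
cat > fit.py <<'E'
from h import *
from scipy.optimize import least_squares
T=camera_info('top');S=camera_info('scene')
ca=lambda p:(np.array(p,float)+.5)/4-.5+[205,110]
cb=lambda p:(np.array(p,float)+.5)/4-.5+[175,195]
rim=[(T,ca([(392,73),(563,250),(385,436),(193,225),(515,380),(228,365),(500,108)])),(S,cb([(83,300),(310,160),(471,300),(265,458),(400,422),(130,395)]))]
rot=lambda a:np.array([[np.cos(a),-np.sin(a)],[np.sin(a),np.cos(a)]])
def model(p):
    x,y,phi,th,hb,cap,cl,oy=p
    W=lambda q:np.r_[[x,y]+rot(phi)@q[:2],q[2]]
    pl=lambda r,a,z:W([-r*np.sin(a),r*np.cos(a),z])
    C=[W([sx*.165,oy+sy*.21,.016]) for sx,sy in((-1,1),(1,1),(1,-1),(-1,-1))]
    kn=W([-.07*np.cos(cl),.215+.07*np.sin(cl),.245])
    return C,pl(.075,th,.048+hb),pl(.075,th,.076),W([0,.075,cap]),kn,W([0,.215,.217]),[pl(.14,th+k*np.pi/3,.09) for k in range(6)]
def res(p):
    C,bt,rp,cap,kn,hub,pg=model(p); e=[]
    # order (-x,+y),(+x,+y),(+x,-y),(-x,-y)
    for I,c,k in((T,ca,0),(S,cb,1)):
        obs=[[(43,415),(107,40),(590,100),(550,482)],[(636,238),(557,566),(10,453),(153,150)]][k]
        for q,o in zip(C,obs): e.append(proj(I,q)[0]-c(o))
        for q,o in((bt,[(463,273),(196,216)][k]),(cap,[(283,134),(359,76)][k]),(kn,[(66,227),(586,102)][k]),(hub,[(97,150),(554,197)][k])): e.append(proj(I,q)[0]-c(o))
    for o in[(295,132),(134,188),(101,323),(425,343)]:
        d=proj(S,pg)-cb(o); e.append(d[np.argmin((d**2).sum(1))])
    e=np.concatenate(e)
    r=[(np.hypot(*(onz(I,u,.048)[:,:2]-p[:2]).T)-.152)*400 for I,u in rim]
    return np.r_[e,*r]
c0=onz(T,ca([[377,250]]),.05)[0]
best=min((least_squares(res,[c0[0],c0[1],ph,th,.045,.3,.1,.05],loss='soft_l1') for ph in(-.1,.2,.5) for th in(2,3,4,5)),key=lambda s:s.cost)
p=best.x
if __name__=='__main__':
    print(p.round(4),'phi deg',np.degrees(p[2]),'cost',best.cost); r=res(p); print(r[:40].reshape(-1,2).round(1).tolist(), r[40:].round(1))
    C,bt,rp,cap,kn,hub,pg=model(p)
    for n,v in zip('bush cap knob hub'.split(),(bt,cap,kn,hub)): print(n,v.round(4))
    print(np.array(pg).round(3))
E
python3 fit.py
```

```text
[ 0.6257 -0.0917 -0.1236  2.7887  0.0515  0.3038  0.0992  0.0463] phi deg -7.081197654539363 cost 13.122455749350655
[[-0.6, 0.2], [-1.4, 0.5], [-0.2, 0.4], [-0.0, -0.1], [0.4, 0.8], [0.1, -0.2], [-0.0, 0.5], [-0.6, 0.2], [0.4, -1.0], [-0.6, -0.2], [-0.7, -1.3], [-0.1, -0.8], [-0.2, -0.2], [0.0, 0.1], [-0.0, 0.7], [0.3, 0.5], [0.0, 0.8], [-0.3, 0.4], [-0.3, 0.5], [-0.2, 0.4]] [ 1.5  0.1  0.4 -0.   0.7  0.6  3.9 -0.4  0.7 -0.3 -0.4  0.4 -4.6]
bush [ 0.5913 -0.1583  0.0995]
cap [ 0.635  -0.0173  0.3038]
knob [0.584  0.1371 0.245 ]
hub [0.6523 0.1217 0.217 ]
[[ 0.562 -0.216  0.09 ]
 [ 0.701 -0.209  0.09 ]
 [ 0.766 -0.085  0.09 ]
 [ 0.69   0.033  0.09 ]
 [ 0.55   0.026  0.09 ]
 [ 0.486 -0.098  0.09 ]]
```

{"api": "move_arm", "payload": {
  "moves": [
    [[0, 0, -1], [0, 0, -5.2], 1],
    [[0, 0, -1], [0, 0, -5.2], 1],
    [[0, 0, -1], [0, 0, -5.2], 1],
    [[0, 0, -1], [0, 0, -5.2], 1],
    [[0, 0, -1], [0, 0, -5.2], 1]
  ]
}}

```text
clock: 0.72
position: [0.2426, 0.5758, 0.3567]
ee_rot: [-0.029, 1.0, -0.0, -0.0]
ft_force: [-0.2, -0.4, -0.8]
grip_width: 1.002
```

{"api": "move_arm", "payload": {
  "moves": [
    [[-0.7, -0.98, 0], [0, 0, 0], 1],
    [[-0.7, -0.98, 0], [0, 0, 0], 1],
    [[-0.7, -0.98, 0], [0, 0, 0], 1],
    [[-0.7, -0.98, 0], [0, 0, 0], 1],
    [[-0.7, -0.98, 0], [0, 0, 0], 1]
  ]
}}

```text
clock: 1.35
position: [0.3373, 0.4575, 0.3559]
ee_rot: [-0.027, 1.0, -0.0, -0.0]
ft_force: [0.9, -0.2, 0.1]
grip_width: 1.001
```

{"api": "move_arm", "payload": {
  "moves": [
    [[-0.7, -0.98, 0], [0, 0, 0], 1],
    [[-0.7, -0.98, 0], [0, 0, 0], 1],
    [[-0.7, -0.98, 0], [0, 0, 0], 1],
    [[-0.7, -0.98, 0], [0, 0, 0], 1],
    [[-0.7, -0.98, 0], [0, 0, 0], 1]
  ]
}}

```text
clock: 1.98
position: [0.4313, 0.34, 0.356]
ee_rot: [-0.027, 1.0, -0.0, -0.0]
ft_force: [-0.0, -0.8, 0.2]
grip_width: 1.004
```

{"api": "move_arm", "payload": {
  "moves": [
    [[-0.7, -0.98, 0], [0, 0, 0], 1],
    [[-0.7, -0.98, 0], [0, 0, 0], 1],
    [[-0.7, -0.98, 0], [0, 0, 0], 1],
    [[-0.7, -0.98, 0], [0, 0, 0], 1],
    [[-0.7, -0.98, 0], [0, 0, 0], 1]
  ]
}}

```text
clock: 2.6
position: [0.5254, 0.2226, 0.3559]
ee_rot: [-0.028, 1.0, -0.0, -0.0]
ft_force: [0.4, 0.3, -0.0]
grip_width: 0.997
```

{"api": "move_arm", "payload": {
  "moves": [
    [[-0.7, -0.98, 0], [0, 0, 0], 1],
    [[-0.7, -0.98, 0], [0, 0, 0], 1],
    [[-0.7, -0.98, 0], [0, 0, 0], 1],
    [[-0.7, -0.98, 0], [0, 0, 0], 1],
    [[-0.7, -0.98, 0], [0, 0, 0], 1]
  ]
}}

```text
clock: 3.22
position: [0.6195, 0.1052, 0.3558]
ee_rot: [-0.028, 1.0, -0.0, -0.0]
ft_force: [0.1, 0.4, -0.4]
grip_width: 1.0
```

{"api": "move_arm", "payload": {
  "moves": [
    [[-0.7, -0.98, 0], [0, 0, 0], 1],
    [[-0.7, -0.98, 0], [0, 0, 0], 1],
    [[-0.7, -0.98, 0], [0, 0, 0], 1],
    [[-0.7, -0.98, 0], [0, 0, 0], 1],
    [[-0.7, -0.98, 0], [0, 0, 0], 1]
  ]
}}

```text
clock: 3.85
position: [0.7136, -0.0122, 0.3557]
ee_rot: [-0.028, 1.0, 0.0, -0.0]
ft_force: [1.1, -0.4, 0.5]
grip_width: 1.002
```

{"api": "move_arm", "payload": {
  "moves": [
    [[-0.48, -0.755, 0], [0, 0, 0], 1],
    [[-0.48, -0.755, 0], [0, 0, 0], 1],
    [[-0.48, -0.755, 0], [0, 0, 0], 1],
    [[-0.48, -0.755, 0], [0, 0, 0], 1]
  ]
}}

```text
clock: 4.35
position: [0.7656, -0.0848, 0.3556]
ee_rot: [-0.028, 1.0, 0.0, -0.0]
ft_force: [-0.4, -0.6, -0.0]
grip_width: 1.002
```

{"api": "move_arm", "payload": {
  "moves": [
    [[0, 0, 1], [0, 0, 0], 1],
    [[0, 0, 1], [0, 0, 0], 1],
    [[0, 0, 1], [0, 0, 0], 1],
    [[0, 0, 1], [0, 0, 0], 1],
    [[0, 0, 1], [0, 0, 0], 1]
  ]
}}

```text
clock: 4.97
position: [0.765, -0.0842, 0.2298]
ee_rot: [-0.028, 1.0, 0.0, -0.0]
ft_force: [0.3, 0.1, 0.4]
grip_width: 1.0
```

```bash
python3 - <<'E'
from fit import *
o=get_obs(); print(o['clock'],o['position'],R.from_quat(o['ee_rot']).as_matrix()[:,1],o['joint_pos'].round(2) if hasattr(o['joint_pos'],'round') else o['joint_pos'])
I=camera_info('wrist'); im=camera('wrist')[:,:,::-1].copy()
C,bt,rp,cap,kn,hub,pg=model(p)
for q in pg:
    u=proj(I,q)[0]; print(q.round(3),u.round(1))
    if (abs(u)<1000).all(): cv2.circle(im,tuple(int(v) for v in u),3,(0,255,0),-1)
cv2.imwrite('pics/w1.png',im)
E
```

```text
4.975 [ 0.76501314 -0.08420183  0.22981953] [-5.50191001e-02  9.98485270e-01  2.53900868e-04] [-0.12  0.69  0.34  0.99 -0.21  1.5   1.78]
[ 0.562 -0.216  0.09 ] [106.2 -94.7]
[ 0.701 -0.209  0.09 ] [130.7 114.5]
[ 0.766 -0.085  0.09 ] [277.4 198.3]
[0.69  0.033 0.09 ] [424.9 117.1]
[0.55  0.026 0.09 ] [452.3 -91. ]
[ 0.486 -0.098  0.09 ] [ 280.5 -227.6]
```

View pics/w1.png

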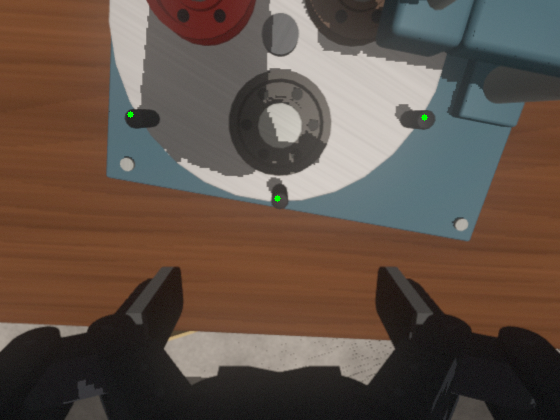

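{"api": "move_arm", "payload": {
  "moves": [
    [[0, -0.05, 1], [0, 0, 0], 1],
    [[0, 0, 1], [0, 0, 0], 1],
    [[0, 0, 1], [0, 0, 0], 1],
    [[0, 0, 1], [0, 0, 0], 1],
    [[0, 0, 1], [0, 0, 0], 1]
  ]
}}

```text
clock: 5.65
position: [0.7653, -0.0854, 0.1056]
ee_rot: [-0.028, 1.0, 0.0, -0.0]
ft_force: [0.6, -0.2, 0.5]
grip_width: 0.998
```

{"api": "move_arm", "payload": {
  "moves": [
    [[0, 0, 1], [0, 0, 0], 1],
    [[0, 0, 0.9], [0, 0, 0], 1],
    [[0, 0, 0], [0, 0, 0], 0.6],
    [[0, 0, 0], [0, 0, 0], 0.4],
    [[0, 0, 0], [0, 0, 0], 0.3]
  ],
  "squeeze": 20
}}

```text
clock: 6.28
position: [0.7661, -0.0857, 0.0603]
ee_rot: [-0.027, 1.0, -0.0, 0.001]
ft_force: [-0.4, 0.2, -1.1]
grip_width: 0.375
```

{"api": "move_arm", "payload": {
  "moves": [
    [[0, 0, 0], [0, 0, 0], 0],
    [[0, 0, 0], [0, 0, 0], 0],
    [[0, 0, 0], [0, 0, 0], 0],
    [[0, 0, 0], [0, 0, 0], 0]
  ]
}}

```text
clock: 6.78
position: [0.766, -0.0853, 0.06]
ee_rot: [-0.028, 1.0, 0.0, 0.001]
ft_force: [-1.5, 1.1, 5.5]
grip_width: 0.179
```

{"api": "move_arm", "payload": {
  "moves": [
    [[0.021, -0.489, 0], [0, 0, 5], 0],
    [[0.021, -0.489, 0], [0, 0, 5], 0],
    [[0.021, -0.489, 0], [0, 0, 5], 0],
    [[0.021, -0.489, 0], [0, 0, 5], 0],
    [[0, 0, 0], [0, 0, 0], 0]
  ]
}}

```text
clock: 7.4
position: [0.7588, -0.1354, 0.06]
ee_rot: [0.148, 0.989, -0.0, -0.0]
ft_force: [-6.7, 0.2, 8.6]
grip_width: 0.174
```

```bash
cat > chk.py <<'E'
from fit import *
o=get_obs(); d=o['position'][:2]-p[:2]; y=R.from_quat(o['ee_rot']).as_matrix()[:2,1]
print('r',np.hypot(*d),'peg ang',np.degrees(np.arctan2(d[1],d[0])),'tool y ang-90',np.degrees(np.arctan2(y[1],y[0]))-90,'z',o['position'][2],o['ft_force'],o['grip_width'])
print('goal peg ang',np.degrees(p[2])+90+120, 'joints',np.round(o['joint_pos'],2))
E
python3 chk.py
```

```text
r 0.14003467647150653 peg ang -18.208141049025055 tool y ang-90 -17.025996291943656 z 0.05999914852292633 [-6.69945971  0.22524476  8.55112627] 0.17437304252612054
goal peg ang 202.91880234546062 joints [-0.1   0.8   0.38  1.19 -0.29  1.21  1.55]
```

{"api": "move_arm", "payload": {
  "moves": [
    [[0.021, -0.489, 0], [0, 0, 5], 0],
    [[0.021, -0.489, 0], [0, 0, 5], 0],
    [[0.021, -0.489, 0], [0, 0, 5], 0],
    [[0.021, -0.489, 0], [0, 0, 5], 0],
    [[0.021, -0.489, 0], [0, 0, 5], 0]
  ]
}}

```text
clock: 8.02
position: [0.7298, -0.1848, 0.06]
ee_rot: [0.358, 0.934, 0.001, -0.001]
ft_force: [-7.2, 9.0, 10.4]
grip_width: 0.178
```

{"api": "move_arm", "payload": {
  "moves": [
    [[0.021, -0.489, 0], [0, 0, 5], 0],
    [[0.021, -0.489, 0], [0, 0, 5], 0],
    [[0.021, -0.489, 0], [0, 0, 5], 0],
    [[0.021, -0.489, 0], [0, 0, 5], 0],
    [[0.021, -0.489, 0], [0, 0, 5], 0]
  ]
}}

```text
clock: 8.65
position: [0.6813, -0.2193, 0.0599]
ee_rot: [0.551, 0.835, 0.002, -0.001]
ft_force: [-1.9, 10.2, 11.1]
grip_width: 0.18
```

```bash
python3 chk.py
```

```text
r 0.13921932695966882 peg ang -66.49078612340553 tool y ang-90 -66.85936520647671 z 0.05994926497128972 [-1.9466678  10.1651964  11.05955832] 0.18009775946646553
goal peg ang 202.91880234546062 joints [-0.12  0.72  0.57  1.39 -0.41  1.15  0.91]
```

{"api": "move_arm", "payload": {
  "moves": [
    [[0.021, -0.489, 0], [0, 0, 5], 0],
    [[0.021, -0.489, 0], [0, 0, 5], 0],
    [[0.021, -0.489, 0], [0, 0, 5], 0],
    [[0.021, -0.489, 0], [0, 0, 5], 0],
    [[0.021, -0.489, 0], [0, 0, 5], 0]
  ]
}}

```text
clock: 9.28
position: [0.6224, -0.2305, 0.0599]
ee_rot: [0.718, 0.696, 0.002, -0.0]
ft_force: [1.0, 10.1, 9.3]
grip_width: 0.183
```

{"api": "move_arm", "payload": {
  "moves": [
    [[0.021, -0.489, 0], [0, 0, 5], 0],
    [[0.021, -0.489, 0], [0, 0, 5], 0],
    [[0.021, -0.489, 0], [0, 0, 5], 0],
    [[0.021, -0.489, 0], [0, 0, 5], 0],
    [[0.021, -0.489, 0], [0, 0, 5], 0]
  ]
}}

```text
clock: 9.9
position: [0.5642, -0.2159, 0.0599]
ee_rot: [0.852, 0.524, 0.002, -0.0]
ft_force: [5.8, 8.6, 7.5]
grip_width: 0.182
```

{"api": "move_arm", "payload": {
  "moves": [
    [[0.021, -0.489, 0], [0, 0, 5], 0],
    [[0.021, -0.489, 0], [0, 0, 5], 0],
    [[0.021, -0.489, 0], [0, 0, 5], 0],
    [[0.021, -0.489, 0], [0, 0, 5], 0],
    [[0.021, -0.489, 0], [0, 0, 5], 0]
  ]
}}

```text
clock: 10.52
position: [0.5176, -0.1785, 0.0599]
ee_rot: [0.945, 0.326, 0.003, 0.0]
ft_force: [8.8, 3.7, 3.4]
grip_width: 0.18
```

```bash
python3 chk.py
```

```text
r 0.1386770558895276 peg ang -141.26124976248687 tool y ang-90 -141.89453736692232 z 0.05991879831705048 [8.81484148 3.74290548 3.37358651] 0.17991340835913486
goal peg ang 202.91880234546062 joints [-0.54  0.48  0.97  1.9  -0.47  1.   -0.27]
```

Remaining 15.8°: three more 5.2° rows, then settle and look.

{"api": "move_arm", "payload": {
  "moves": [
    [[0.021, -0.51, 0], [0, 0, 5.2], 0],
    [[0.021, -0.51, 0], [0, 0, 5.2], 0],
    [[0.021, -0.5, 0], [0, 0, 5.2], 0],
    [[0, 0, 0], [0, 0, 0], 0],
    [[0, 0, 0], [0, 0, 0], 0]
  ]
}}

```text
clock: 11.15
position: [0.4981, -0.146, 0.0599]
ee_rot: [0.98, 0.197, 0.002, -0.0]
ft_force: [5.0, 5.9, 6.0]
grip_width: 0.176
```

```bash
python3 chk.py; python3 - <<'E'
from fit import *
o=[]
for n,b in(('top',(110,240,205,365)),('scene',(195,335,175,345))):
    im=camera(n)[:,:,::-1].copy(); cv2.imwrite(f'pics/{n}1.png',im)
    c=im[b[0]:b[1],b[2]:b[3]]; o.append(cv2.resize(c,(400,325),interpolation=cv2.INTER_CUBIC))
cv2.imwrite('pics/m1.png',np.hstack(o))
E
```

```text
r 0.1387474784705778 peg ang -156.94440442801863 tool y ang-90 -157.33202851006814 z 0.059866863919784935 [4.9798747  5.88952626 6.04541243] 0.17593198041143188
goal peg ang 202.91880234546062 joints [-0.69  0.46  1.07  1.97 -0.48  0.99 -0.57]
```

View pics/m1.png

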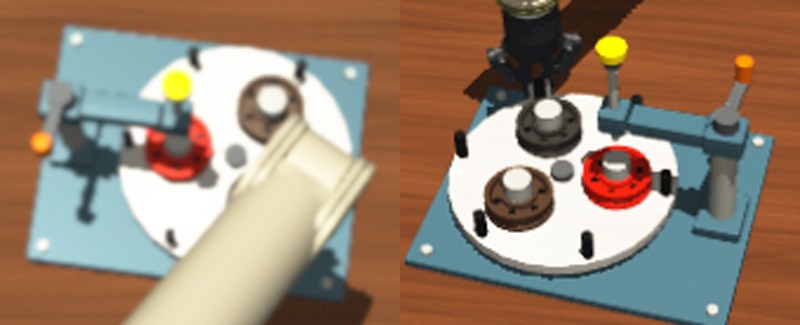

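```bash
python3 - <<'E'
from fit import *
im=cv2.imread('pics/scene1.png').astype(int)
m=((im[:,:,2]>110)&(im[:,:,1]<60)&(im[:,:,0]<60)); m[:, :240]=0; m[:240]=0; m[300:]=0; m[:,300:]=0
n,l,s,c=cv2.connectedComponentsWithStats(m.astype(np.uint8)); print(s,c.round(1))
t=np.linspace(0,6.283,60)
for th in(-.1,0,.1):
    q=p.copy();q[3]=th; rp=model(q)[2]
    P=np.vstack([np.c_[rp[0]+.045*np.cos(t),rp[1]+.045*np.sin(t),0*t+z] for z in(.05,.076)])
    u=proj(S,P); print(th,u.min(0).round(1),u.max(0).round(1))
y,x=np.nonzero(m); print('obs',x.min(),y.min(),x.max(),y.max())
E
```

```text
[[     0      0    560    420 234827]
 [   259    258     20      6     44]
 [   253    262     29     23    328]
 [   280    265      1      1      1]] [[279.5 209.4]
 [269.  260. ]
 [265.7 276.1]
 [280.  265. ]]
-0.1 [251. 259.] [280.8 287.1]
0 [251.9 257.3] [281.6 285.2]
0.1 [252.4 255.5] [282.  283.3]
obs 253 258 281 284
```

{"api": "move_arm", "payload": {
  "moves": [
    [[0, 0, 0], [0, 0, 0], 0.5],
    [[0, 0, 0], [0, 0, 0], 0.6],
    [[0, 0, 0], [0, 0, 0], 0.6],
    [[0, 0, -0.6], [0, 0, 0], 0.6],
    [[0, 0, -1], [0, 0, 0], 0.6]
  ]
}}

```text
clock: 11.88
position: [0.4953, -0.1477, 0.0996]
ee_rot: [0.981, 0.195, -0.001, 0.0]
ft_force: [0.3, 0.1, 0.7]
grip_width: 0.602
```

{"api": "move_arm", "payload": {
  "moves": [
    [[0, 0, -1], [0, 0, 0], 0.6],
    [[0, 0, -1], [0, 0, 0], 0.6],
    [[0, 0, -1], [0, 0, 0], 0.6],
    [[0, 0, -1], [0, 0, 0], 0.4],
    [[0, 0, -1], [0, 0, 0], 0.2]
  ]
}}

```text
clock: 12.5
position: [0.4955, -0.1479, 0.2253]
ee_rot: [0.981, 0.195, 0.0, -0.0]
ft_force: [0.5, 0.4, -0.6]
grip_width: 0.211
```

{"api": "move_arm", "payload": {
  "moves": [
    [[0, 0, -1], [0, 0, 0], 0],
    [[0, 0, -1], [0, 0, 0], 0],
    [[0, 0, -1], [0, 0, 0], 0],
    [[0, 0, -1], [0, 0, 0], 0],
    [[0, 0, -0.6], [0, 0, 0], 0]
  ]
}}

```text
clock: 13.12
position: [0.4957, -0.1481, 0.3403]
ee_rot: [0.981, 0.195, 0.001, -0.0]
ft_force: [0.7, 0.4, -0.3]
grip_width: -0.004
```

{"api": "move_arm", "payload": {
  "moves": [
    [[0.88, -0.33, 0], [0, 0, 0], 0],
    [[0.88, -0.33, 0], [0, 0, 0], 0],
    [[0.88, -0.33, 0], [0, 0, 0], 0],
    [[0.88, -0.33, 0], [0, 0, 0], 0]
  ]
}}

```text
clock: 13.62
position: [0.5647, -0.0829, 0.3387]
ee_rot: [0.981, 0.195, -0.0, 0.0]
ft_force: [-0.4, -1.2, 0.8]
grip_width: -0.001
```

```bash
python3 - <<'E'
from fit import *
o=get_obs(); print(o['clock'],o['position'],R.from_quat(o['ee_rot']).as_matrix().round(3).tolist(),o['joint_pos'],o['ft_force'])
ims=[]
for n in('wrist','scene'):
    I=camera_info(n); im=camera(n)[:,:,::-1].copy(); cv2.imwrite(f'pics/{n}2.png',im)
    C,bt,rp,cap,kn,hub,pg=model(p); 
    for q in(cap,kn): u=proj(I,q)[0]; print(n,u.round(1))
    ims.append(im if n=='wrist' else cv2.resize(im[195:335,175:345],(480,420)))
cv2.imwrite('pics/m2.png',cv2.resize(np.hstack(ims),(800,323)))
E
```

```text
13.625 [ 0.56469226 -0.0828811   0.33871491] [[0.924, 0.383, -0.001], [0.383, -0.924, -0.0], [-0.001, 0.0, -1.0]] [-0.87120254  0.31815352  1.20357889  1.47298051 -0.29581973  1.55234207
 -0.85707923] [-0.44765633 -1.24552296  0.78630403]
wrist [211.4  80.7]
wrist [-17.6  69.3]
scene [264.4 213.7]
scene [321.1 220.8]
```

View pics/m2.png

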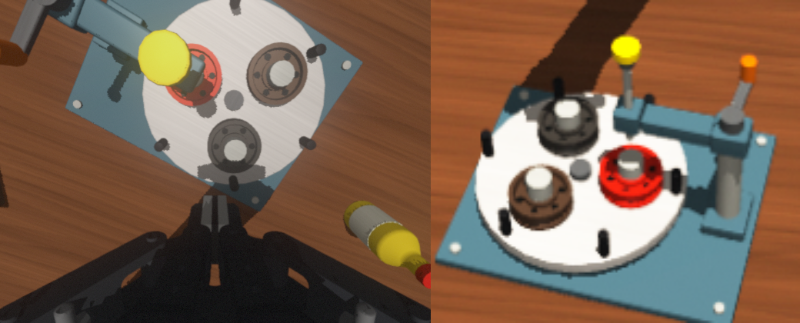

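{"api": "move_arm", "payload": {
  "moves": [
    [[0.925, -0.34, 0], [0, 0, 0], 0],
    [[0.925, -0.34, 0], [0, 0, 0], 0],
    [[0.925, -0.34, 0], [0, 0, 0], 0],
    [[0.925, -0.34, 0], [0, 0, 0], 0],
    [[0, 0, 0.8], [0, 0, 0], 0]
  ]
}}

```text
clock: 14.35
position: [0.6377, -0.0157, 0.3194]
ee_rot: [0.981, 0.196, 0.001, 0.001]
ft_force: [-0.1, -0.4, 0.1]
grip_width: -0.002
```

```bash
python3 - <<'E'
from fit import *
o=get_obs(); print(o['position'],o['ft_force'])
I=camera_info('wrist'); im=camera('wrist')[:,:,::-1].copy()
J=camera_info('top'); t=camera('top')[:,:,::-1].copy(); s=camera('scene')[:,:,::-1].copy()
cv2.imwrite('pics/m3.png',np.hstack([im[100:400,100:500],cv2.resize(s[190:290,200:330],(390,300))]))
print(proj(I,[.6365,-.0165,.304]))
E
```

```text
[ 0.63765729 -0.0156993   0.31935255] [-0.11809777 -0.38543011  0.14598982]
[[278.79715042 263.7937117 ]]
```

View pics/m3.png

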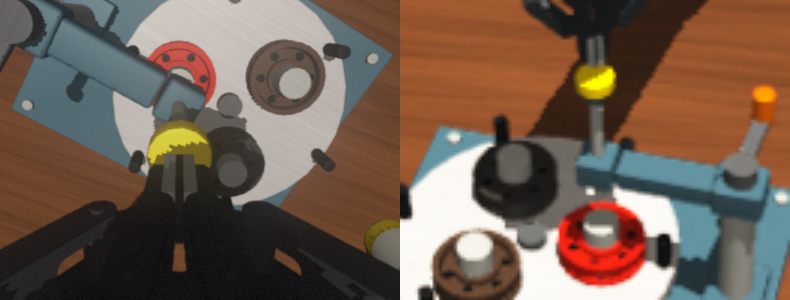

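{"api": "move_arm", "payload": {
  "moves": [
    [[0, 0, 0.4], [0, 0, 0], 0],
    [[0, 0, 0.3], [0, 0, 0], 0],
    [[0, 0, 0.2], [0, 0, 0], 0],
    [[0, 0, 0.2], [0, 0, 0], 0],
    [[0, 0, 0.2], [0, 0, 0], 0]
  ]
}}

```text
clock: 15.12
position: [0.6367, -0.0166, 0.2862]
ee_rot: [0.981, 0.195, 0.0, 0.0]
ft_force: [-1.0, -0.7, 4.1]
grip_width: -0.002
```

{"api": "move_arm", "payload": {
  "moves": [
    [[0, 0, 0.2], [0, 0, 0], 0],
    [[0, 0, 0.2], [0, 0, 0], 0],
    [[0, 0, 0.1], [0, 0, 0], 0],
    [[0, 0, 0.1], [0, 0, 0], 0],
    [[0, 0, 0.1], [0, 0, 0], 0]
  ]
}}

```text
clock: 15.75
position: [0.6368, -0.0164, 0.2687]
ee_rot: [0.981, 0.196, 0.0, 0.0]
ft_force: [-1.9, -1.8, 2.9]
grip_width: 0.002
```

{"api": "move_arm", "payload": {
  "moves": [
    [[0, 0, 0.08], [0, 0, 0], 0],
    [[0, 0, 0.08], [0, 0, 0], 0],
    [[0, 0, 0.08], [0, 0, 0], 0]
  ]
}}

```text
clock: 16.12
position: [0.6368, -0.0164, 0.2627]
ee_rot: [0.981, 0.195, 0.0, 0.0]
ft_force: [-0.7, -1.8, 2.1]
grip_width: -0.001
```

{"api": "move_arm", "payload": {
  "moves": [
    [[0, 0, 0.06], [0, 0, 0], 0],
    [[0, 0, 0.06], [0, 0, 0], 0]
  ]
}}

```text
clock: 16.38
position: [0.6368, -0.0164, 0.2597]
ee_rot: [0.981, 0.196, 0.0, -0.0]
ft_force: [-1.3, -2.1, 3.3]
grip_width: 0.004
```

{"api": "move_arm", "payload": {
  "moves": [
    [[0, 0, 0.06], [0, 0, 0], 0],
    [[0, 0, 0.0], [0, 0, 0], 0]
  ]
}}

```text
clock: 16.62
position: [0.6368, -0.0163, 0.2582]
ee_rot: [0.981, 0.196, 0.0, -0.0]
ft_force: [0.1, -2.1, 3.7]
grip_width: -0.003
```

{"api": "move_arm", "payload": {
  "moves": [
    [[0, 0, 0.06], [0, 0, 0], 0],
    [[0, 0, 0.0], [0, 0, 0], 0]
  ]
}}

```text
clock: 16.88
position: [0.6368, -0.0162, 0.2569]
ee_rot: [0.981, 0.196, 0.0, -0.0]
ft_force: [-0.6, -2.0, 4.7]
grip_width: -0.001
```

{"api": "move_arm", "payload": {
  "moves": [
    [[0, 0, 0.06], [0, 0, 0], 0],
    [[0, 0, 0.0], [0, 0, 0], 0]
  ]
}}

```text
clock: 17.12
position: [0.6369, -0.0163, 0.2556]
ee_rot: [0.981, 0.196, 0.0, -0.0]
ft_force: [-1.8, -1.6, 7.1]
grip_width: 0.002
```

{"api": "move_arm", "payload": {
  "moves": [
    [[0, 0, 0.04], [0, 0, 0], 0],
    [[0, 0, 0.0], [0, 0, 0], 0]
  ]
}}

```text
clock: 17.38
position: [0.6369, -0.0163, 0.2548]
ee_rot: [0.981, 0.196, 0.0, -0.0]
ft_force: [-1.5, -0.9, 6.9]
grip_width: -0.001
```

{"api": "move_arm", "payload": {
  "moves": [
    [[0, 0, 0.05], [0, 0, 0], 0],
    [[0, 0, 0], [0, 0, 0], 0],
    [[0, 0, 0.03], [0, 0, 0], 0],
    [[0, 0, 0], [0, 0, 0], 0],
    [[0, 0, 0], [0, 0, 0], 0]
  ]
}}

```text
clock: 18.0
position: [0.6369, -0.0163, 0.2532]
ee_rot: [0.981, 0.196, 0.0, -0.0]
ft_force: [-3.4, -0.5, 10.0]
grip_width: 0.002
```

{"api": "move_arm", "payload": {
  "moves": [
    [[0, 0, -0.2], [0, 0, 0], 0],
    [[0, 0, -0.4], [0, 0, 0], 0],
    [[0, 0, -0.7], [0, 0, -10.3], 0],
    [[0, 0, -0.9], [0, 0, -10.3], 0],
    [[0, 0, -0.2], [0, 0, -10.3], 0]
  ]
}}

```text
clock: 18.62
position: [0.6372, -0.016, 0.3138]
ee_rot: [0.892, 0.453, 0.001, 0.0]
ft_force: [0.0, 0.2, -0.0]
grip_width: -0.002
```

{"api": "move_arm", "payload": {
  "moves": [
    [[0, 0, 0], [0, 0, -10.3], 0],
    [[0, 0, 0], [0, 0, -10.3], 0],
    [[0, 0, 0], [0, 0, -10.3], 0],
    [[0, 0, 0], [0, 0, -10.3], 0],
    [[0, 0, 0], [0, 0, -10.3], 0]
  ]
}}

```text
clock: 19.25
position: [0.6367, -0.0157, 0.3122]
ee_rot: [0.607, 0.795, 0.0, -0.0]
ft_force: [0.4, 0.2, -0.6]
grip_width: -0.003
```

{"api": "move_arm", "payload": {
  "moves": [
    [[0, 0, 0], [0, 0, -10.3], 0],
    [[0, 0, 0], [0, 0, -10.3], 0],
    [[0, 0, 0], [0, 0, -10.3], 0],
    [[0, 0, 0], [0, 0, -10.3], 0],
    [[0, 0, 0], [0, 0, -10.3], 0]
  ]
}}

```text
clock: 19.88
position: [0.6367, -0.0158, 0.3122]
ee_rot: [0.201, 0.98, 0.0, -0.0]
ft_force: [0.0, 0.2, 0.2]
grip_width: 0.001
```

```bash
python3 - <<'E'
from fit import *
o=get_obs(); M=R.from_quat(o['ee_rot']).as_matrix(); print(o['position'],o['joint_pos'],np.degrees(np.arctan2(M[1,1],M[0,1])))
I=camera_info('wrist'); im=camera('wrist')[:,:,::-1].copy(); s=camera('scene')[:,:,::-1].copy()
C,bt,rp,cap,kn,hub,pg=model(p); print('kn px',proj(I,kn),'shift units',M.T@(kn-o['position'])/.025)
cv2.imwrite('pics/m4.png',np.hstack([cv2.resize(im,(400,300)),cv2.resize(s[190:290,200:330],(390,300),interpolation=cv2.INTER_CUBIC)]))
E
```

```text
[ 0.63673278 -0.01578418  0.31223997] [-0.50902776  0.37102897  0.63919801  1.32252238 -0.2188712   1.51807303
  1.27483897] 66.82079290811467
kn px [[484.37744823  45.89422376]] shift units [4.3460919  4.79175243 2.6937596 ]
```

View pics/m4.png

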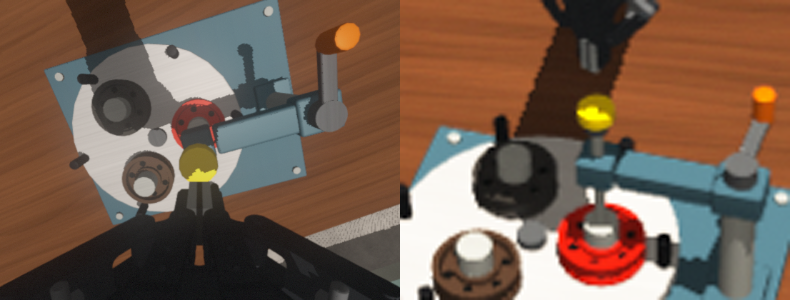

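{"api": "move_arm", "payload": {
  "moves": [
    [[0.87, 0.96, 0], [0, 0, 0], 1],
    [[0.87, 0.96, 0], [0, 0, 0], 1],
    [[0.87, 0.96, 0], [0, 0, 0], 1],
    [[0.87, 0.96, 0], [0, 0, 0], 1],
    [[0.87, 0.96, 0], [0, 0, -10.5], 1]
  ]
}}

```text
clock: 20.6
position: [0.5844, 0.1385, 0.3122]
ee_rot: [0.114, 0.993, 0.0, -0.0]
ft_force: [-0.0, 0.2, 0.9]
grip_width: 0.999
```

{"api": "move_arm", "payload": {
  "moves": [
    [[0, 0, 0], [0, 0, 0], 1],
    [[0, 0, 0], [0, 0, 0], 1]
  ]
}}

```text
clock: 20.85
position: [0.5851, 0.1366, 0.3123]
ee_rot: [0.116, 0.993, -0.0, 0.0]
ft_force: [0.9, -1.0, 0.9]
grip_width: 0.998
```

```bash
python3 - <<'E'
from fit import *
o=get_obs(); M=R.from_quat(o['ee_rot']).as_matrix(); print(o['position'],o['grip_width'],np.degrees(np.arctan2(M[1,1],M[0,1])))
I=camera_info('wrist'); im=camera('wrist')[:,:,::-1].copy()
kn=model(p)[4]; print('kn px',proj(I,kn),'shift units',M.T@(kn-o['position'])/.025)
h=cv2.cvtColor(im,cv2.COLOR_BGR2HSV); m=cv2.inRange(h,(5,180,100),(18,255,255)); y,x=np.nonzero(m); print(len(x),x.mean(),y.mean(),x.min(),x.max(),y.min(),y.max())
cv2.imwrite('pics/w5.png',im)
E
```

```text
[0.58512204 0.13656258 0.31233676] 0.9975243221306639 76.69360423145146
kn px [[278.10309678 222.05359438]] shift units [0.04996652 0.0126417  2.69346374]
259 280.04633204633205 231.71814671814673 267 294 225 238
```

View pics/w5.png

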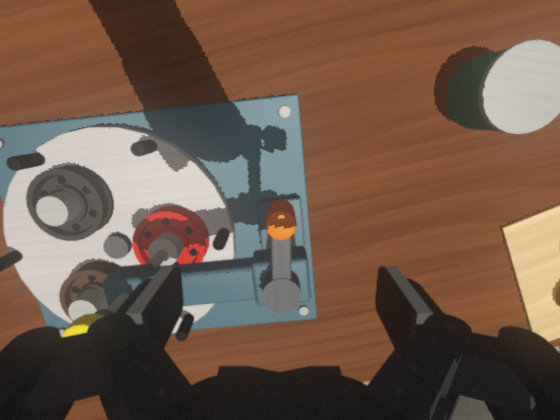

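{"api": "move_arm", "payload": {
  "moves": [
    [[0, 0, 0.9], [0, 0, 0], 1],
    [[0, 0, 1], [0, 0, 0], 1],
    [[0, 0, 1], [0, 0, 0], 1],
    [[0, 0, 1], [0, 0, 0], 1],
    [[0, 0, 0], [0, 0, 0], 0.6]
  ]
}}

```text
clock: 21.52
position: [0.5843, 0.1358, 0.2133]
ee_rot: [0.115, 0.993, -0.001, -0.001]
ft_force: [0.6, -0.9, 0.2]
grip_width: 0.815
```

{"api": "move_arm", "payload": {
  "moves": [
    [[0, 0, 0], [0, 0, 0], 0.4],
    [[0, 0, 0], [0, 0, 0], 0.3],
    [[0, 0, 0], [0, 0, 0], 0.2],
    [[0, 0, 0], [0, 0, 0], 0.2],
    [[0, 0, 0], [0, 0, 0], 0.2]
  ]
}}

```text
clock: 22.15
position: [0.5855, 0.1372, 0.2158]
ee_rot: [0.114, 0.994, 0.0, 0.001]
ft_force: [-1.9, -1.8, 6.9]
grip_width: 0.248
```

{"api": "move_arm", "payload": {
  "moves": [
    [[0, 0, -0.15], [0, 0, 0], 0.25],
    [[0, 0, 0], [0, 0, 0], 0.2],
    [[-0.01, 0.244, 0], [0, 0, 5], 0.2],
    [[-0.01, 0.244, 0], [0, 0, 5], 0.2],
    [[-0.01, 0.244, 0], [0, 0, 5], 0.2]
  ]
}}

```text
clock: 22.78
position: [0.5908, 0.1539, 0.217]
ee_rot: [0.244, 0.97, -0.001, -0.001]
ft_force: [2.3, -1.8, -9.5]
grip_width: 0.247
```

```bash
cat > ck2.py <<'E'
from fit import *
o=get_obs(); hub=model(p)[5]; d=o['position'][:2]-hub[:2]; M=R.from_quat(o['ee_rot']).as_matrix()
print('r',np.hypot(*d),'clamp',np.pi+p[2]-np.arctan2(d[1],d[0])%(2*np.pi),'tool',np.pi+p[2]-np.arctan2(M[1,0],M[0,0])%(2*np.pi),o['position'][2],o['ft_force'],o['grip_width'])
E
python3 ck2.py
```

```text
r 0.06936288616400461 clamp 0.35928554568378157 tool 0.369028936595468 0.21697459661990812 [ 2.26444278 -1.80410137 -9.54277794] 0.24667919502382796
```

{"api": "move_arm", "payload": {
  "moves": [
    [[-0.01, 0.244, 0], [0, 0, 5], 0.2],
    [[-0.01, 0.244, 0], [0, 0, 5], 0.2],
    [[-0.01, 0.244, 0], [0, 0, 5], 0.2],
    [[-0.01, 0.244, 0], [0, 0, 5], 0.2],
    [[-0.01, 0.244, 0], [0, 0, 5], 0.2]
  ]
}}

```text
clock: 23.4
position: [0.6101, 0.1775, 0.2169]
ee_rot: [0.448, 0.894, -0.001, -0.001]
ft_force: [0.3, -0.1, -8.3]
grip_width: 0.25
```

{"api": "move_arm", "payload": {
  "moves": [
    [[-0.01, 0.244, 0], [0, 0, 5], 0.2],
    [[-0.01, 0.244, 0], [0, 0, 5], 0.2],
    [[-0.01, 0.244, 0], [0, 0, 5], 0.2],
    [[-0.01, 0.244, 0], [0, 0, 5], 0.2],
    [[-0.01, 0.244, 0], [0, 0, 5], 0.2]
  ]
}}

```text
clock: 24.02
position: [0.6376, 0.1908, 0.217]
ee_rot: [0.63, 0.776, -0.001, -0.001]
ft_force: [-0.7, 0.6, -7.8]
grip_width: 0.249
```

```bash
python3 ck2.py
```

```text
r 0.07062121012184261 clamp 1.237978251626084 tool 1.240391518184808 0.21698079284705452 [-0.69276934  0.64400846 -7.81708443] 0.24914611935087272
```

{"api": "move_arm", "payload": {
  "moves": [
    [[-0.01, 0.244, 0], [0, 0, 5], 0.2],
    [[-0.01, 0.244, 0], [0, 0, 5], 0.2],
    [[-0.01, 0.2, 0], [0, 0, 4], 0.2],
    [[0, 0, 0], [0, 0, 0], 0.2],
    [[0, 0, 0], [0, 0, 0], 0.2]
  ]
}}

```text
clock: 24.65
position: [0.6549, 0.1926, 0.2171]
ee_rot: [0.719, 0.695, -0.0, -0.001]
ft_force: [3.1, 4.5, -13.4]
grip_width: 0.253
```

```bash
python3 ck2.py
```

```text
r 0.07095971042428954 clamp 1.4841832552023608 tool 1.4800986784417616 0.2171363689926194 [  3.14529369   4.47808113 -13.43676118] 0.2532002679004122
```

{"api": "move_arm", "payload": {
  "moves": [
    [[0, 0.08, 0], [0, 0, 0], 0.2],
    [[0, 0, 0], [0, 0, 0], 0.2],
    [[0, 0, 0], [0, 0, 0], 0.2]
  ]
}}

```text
clock: 25.02
position: [0.6559, 0.1926, 0.2171]
ee_rot: [0.719, 0.695, -0.001, -0.002]
ft_force: [-3.7, 4.5, -10.7]
grip_width: 0.25
```

```bash
python3 ck2.py
```

```text
r 0.07100320314171725 clamp 1.4984558063063136 tool 1.4802909196449439 0.2170938387661276 [ -3.69054542   4.46169559 -10.73919487] 0.2504947525226922
```

{"api": "move_arm", "payload": {
  "moves": [
    [[0, 0, 0], [0, 0, 0], 0.4],
    [[0, 0, 0], [0, 0, 0], 0.6],
    [[0, 0, 0], [0, 0, 0], 0.6],
    [[0, 0, -0.6], [0, 0, 0], 0.6],
    [[0, 0, -1], [0, 0, 0], 0.6]
  ]
}}

```text
clock: 25.65
position: [0.6575, 0.1912, 0.2595]
ee_rot: [0.72, 0.694, -0.0, -0.0]
ft_force: [0.1, 0.6, -0.2]
grip_width: 0.603
```

{"api": "move_arm", "payload": {
  "moves": [
    [[0, 0, -1], [0, 0, 0], 0.6],
    [[0, 0, -1], [0, 0, 0], 0.6],
    [[0, 0, -1], [0, 0, 0], 0.6],
    [[0, 0, -0.5], [0, 0, 0], 0.6],
    [[0, 0, 0], [0, 0, 0], 0.6]
  ]
}}

```text
clock: 26.28
position: [0.658, 0.1911, 0.3471]
ee_rot: [0.72, 0.694, 0.001, 0.0]
ft_force: [-0.4, -0.5, 0.5]
grip_width: 0.603
```

```bash
python3 - <<'E'
from fit import *
o=get_obs(); print(o['clock'],o['position'],o['ft_force'])
I=camera_info('wrist'); im=camera('wrist')[:,:,::-1].copy(); s=camera('scene')[:,:,::-1].copy()
print([proj(S,model(np.r_[p[:6],c,p[7]])[4])[0].round(1).tolist() for c in(1.3,1.4,1.5)])
cv2.imwrite('pics/m6.png',np.hstack([cv2.resize(im,(350,300)),cv2.resize(s[195:315,175:355],(450,300),interpolation=cv2.INTER_CUBIC)]))
E
```

```text
26.275 [0.65800583 0.19107104 0.34705581] [-0.39953919 -0.48700564  0.47425208]
[[339.0, 236.8], [339.1, 238.6], [339.0, 240.4]]
```

View pics/m6.png

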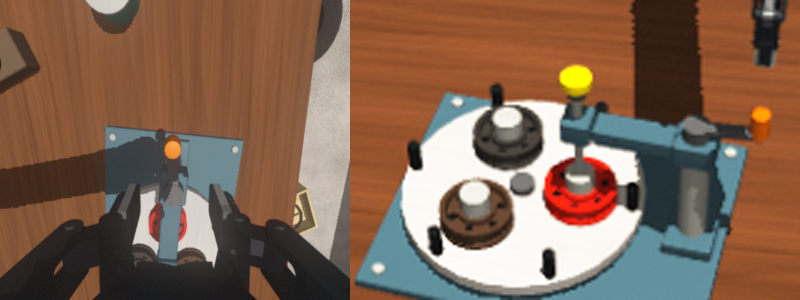

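```bash
python3 -c "
from workcell import *
print(hand_in())"
```

```text
the job is handed in; nothing more can be done
None
```

The job is done and handed in at about 26 s of the 72 s allowed; `hand_in()` gave no verdict.

- **Turntable:** I gripped one peg and turned the table about 160° clockwise. The red pulley's outline in the scene camera then matched the predicted centred position to about 1 px. The peg's angle was within 0.2° of the goal. Both figures use my fitted fixture pose.
- **Rod:** I pressed the cap with shut fingers. The rod slid down at about 3 N. The force then rose to about 10 N with the rod on the bush, and I let go.
- **Clamp lever:** I gripped the knob and swung it home. The tool's position put the lever at about 1.49 rad, where the tool met slight resistance. The last picture puts the knob within about 1 px of where it should be at 1.5 rad.

In the last picture the rod's tip is on the bush and the gripper is clear of everything at a height of 0.35 m. The wrist force read about zero. I never moved near the bottle, tin or block.

I could not measure the contact force between rod and bush after letting go; the picture only shows the tip still down.

No check failed. While closing on the knob, the fingertips pressed down with about 7 N, probably on the lever, so I raised the tool slightly before swinging it.

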